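# Latch a reagent cassette down on the sprung loading stage

### The job

Put the blue-banded reagent cassette on the loading station's sprung stage, between the four white corner posts and with its blue end at the station's blue end. Press it straight down and keep holding it down until both damped brass latch bolts have slid fully home over its foot, then let go and leave it latched. Leave the orange cassette, the tube rack and the bottle where they are.

Things in the scene. Friction and masses are not known exactly. Their poses are not given: they have to be found in the camera images.
- blue_cassette: Loose cassette to load, 0.14-0.26 kg, white with one blue end, upright on the bench left or right of the station. Origin: centre of underside; z up, x along its length to the blue end. Grey foot 100 (x) x 46 (y) x 8 mm; white body 76 x 42 mm from 8 to 38 mm height (a 12 mm ledge of foot shows at each end); grey grip rib 44 (x) x 18 (y) mm, centred, from 38 to 64 mm height.
- blue_end (a point): Centre of the blue end face of the blue cassette's body, 38 mm along x and 23 mm above its origin.
- station: Loading station fixed to the bench, yaw varies. Origin: centre of underside, on the bench; z up, x to its blue end (blue latch block; the other is grey). Base 190 (x) x 100 x 14 mm. Four white L-shaped corner posts, 62 mm high, bound a pocket 104 (x) x 50 mm (y), 2 mm clear of the cassette's foot all round. Latch blocks at the ends: 46 mm high, 30 mm wide, 68 to 92 mm from the middle.
- stage_top (a point): Middle of the top face of the sprung stage (aluminium plate 94 by 40 mm with a black rubber pad), 52 mm above the bench when raised, moves down with it. The cassette's underside rests here.
- stage (a joint): How far the stage is pressed down, m: 0 raised, 0.029 bottom stop. Spring pushes up, 5 N at 0 to 12 N at the bottom; it does not sink under the cassette's weight. Pushing past the bolts adds some 5 to 12 N at 15 mm/s, more if faster. The foot gets under the bolts at 0.0265: press to between 0.0275 and 0.029 and hold; once latched and let go it stays at about 0.0265.
- blue_bolt (a joint): Brass latch bolt at the blue end, mid-width, 14 mm wide: how far it is pushed out, m. 0 = home: tip 44 mm from the station's middle, flat underside 33.5 mm above the bench, sloped top to 56 mm. The foot pushes it out 6 to 8 mm, then it creeps home over the foot in 2 to 3 s (damped); let go sooner and it jams or the cassette pops up. An orange pin sticks out at the block's outer face while it is out.
- grey_bolt (a joint): The same bolt at the grey end, mirrored.
- orange_cassette: Bystander: a cassette of the same shape and size with an orange end. Leave it where it is.
- tube_rack: Bystander: white open tube rack 52 by 124 by 52 mm with eight clear tubes with red and yellow caps, 88 mm high in all, beyond the station on the right side. Origin: centre of its underside.
- diluent: Bystander: small amber bottle with a white cap and green band, 50 mm in diameter, 85 mm high, beyond the station on the left side. Origin: centre of its underside.
Things that resemble listed ones, but are neither listed nor needed, are in the scene too. Leave any purple look-alike of the blue_cassette alone.

How it is judged:
On the way, in this order (a step that is already met when the one before it is completed fails the run):
1. the blue cassette is on the stage, its blue end at the blue end of the station (horizontal distance between blue_cassette and stage_top below 0.008 m and z of blue_cassette in the frame of stage_top between -0.005 and 0.005 m and x of blue_end in the frame of station above 0.025 m).
2. the stage is pressed down past the bolts with the cassette on it (value of joint stage above 0.0255 m and horizontal distance between blue_cassette and stage_top below 0.008 m).
At the end, for the whole second after the job is handed in: Cassette still and upright (0.07 rad) on the stage, within 5 mm of its middle and 3 mm in height, blue end face 30 mm or more to the blue side; stage at least 24.5 mm down, both bolts within 2 mm of home, robot clear; orange cassette, rack and bottle within 30 mm of their starts (horizontal distance between blue_cassette and stage_top below 0.005 m and z of blue_cassette in the frame of stage_top between -0.003 and 0.003 m and x of blue_end in the frame of station above 0.03 m and angle between blue_cassette's own z axis and vertical below 0.07 rad and value of joint stage above 0.0245 m and value of joint each of blue_bolt, grey_bolt below 0.002 m and linear speed of blue_cassette below 0.02 m/s and distance of each of orange_cassette, tube_rack, diluent from where it was at the start of the episode below 0.03 m); the robot touches nothing.
It fails at once if the orange cassette, the tube rack or the bottle is moved by more than 30 mm (distance of any of orange_cassette, tube_rack, diluent from where it was at the start of the episode above 0.03 m).
It also fails if it takes over 48 s, if anything falls off the work surface, if the arm or the gripper's body presses on something with over 40 N, if the wrist force passes 120 N, or if a joint passes its speed limit or range.

### The arm

A 6-joint arm with a two-finger parallel gripper is mounted at the origin on the work surface. World frame = base frame: x ahead of the robot, y to its left, z up, the work surface at z = 0. Lengths are in m, angles in rad, forces in N, time in s.
With the tool pointing down it reaches from about 0.35 to 0.95 m from the base axis. Payload 17.4 kg.
Tool frame: the origin (TCP) lies on the centre line of the jaws, within the pads' length; the fingertips stand 25 mm ahead of it and the grasp point (between the pads) lies 6 mm ahead of it (env.tips_ahead is the distance from the TCP to the fingertips, in m); x points along the fingers, z is the direction in which the jaws open and shut, and the axes are right-handed (so a half turn about x gives the same grasp; the last joint's range is limited). The gripper opens to 93 mm and grips with 3 to 60 N. Pads are 15 mm wide; open, the fingers measure 128 mm over their backs; the gripper's body (75 mm by 188 mm) begins 65 mm behind the grasp point.
Start: joints at [-1.152, 0.116, 1.442, -0, 1.584, -0.038], TCP at [0.298, -0.606, 0.244] pointing down, gripper open.
Joint ranges: [-2.83, 2.83], [-0.83, 2.19], [0.07, 2.5], [-1.14, 4.28], [0.01, 3], [-2.97, 2.97]. Speed limits (rad/s): [1.89, 1.89, 2.22, 3.14, 3.14, 3.14].

### API

Orientations are given as a unit quaternion [w, x, y, z].
In Python, from cell import status, imaging, workorder, env gives the robot as it stands.
- The arm moves only by the tool drive_tool, never from a script. Its argument "moves" is a list that holds one entry, the list of rows, each a list of 7 numbers: the shift along the tool's x, y, z in units of 0.2 m (1.0 is 0.2 m), then the turn, a rotation vector about the tool's x, y, z in units of 180 degrees (1.0 is 180 degrees), then the opening, from -1 (shut) to 1 (fully open). A call has 1 to 12 rows; each row is the pose to reach, as a shift and turn from the pose commanded when the call began, along the tool's axes at that moment, turning the shorter way round; what a row does not reach only later rows make up. A row lasts 1/8 s, in which the tool goes at most 62.5 mm and 10.7 degrees, less where a joint would pass 70% of its speed; a pose out of reach is approached as far as the arm can. A call with a number of a shift or a turn outside -1 to 1 is refused whole. A call with a gripper value outside its range is refused whole. The fingers move at their own pace and stop on an object; the grip force is fixed at half the most. Time passes only in rows, so rows that repeat a pose let the fingers close. It gives the time, the measured TCP pose, the force and the opening at its end, in the units of the state.
- status.get_obs(): the state, without advancing time (a new reading comes with each control period).
- imaging.snapshot(name): name is "side" or "top" or "wrist"; returns the picture (400x640x3 uint8, red, green, blue); there is no depth.
- imaging.camera_info(name): a dict with "K" (3x3 intrinsics, pixels), "extrinsics" (4x4, takes a point from camera to world coordinates). Camera axes: x right, y up, looking along -z (the intrinsics and any distortion apply to the point x, -y, -z); pixel columns grow to the right and rows downward; lengths in m; the calibration is good to about 2 mm. A picture is of the moment at which its call begins: read the wrist's pose just before it. camera_info takes no time and is no camera call; for the wrist camera it gives the pose at the moment of the call.
- workorder.hand_in(): hands the job in, once; it reports no verdict.
The state is a dict: "time": time; "qpos": joint angles; "joint_velocities": joint speeds; "effort": joint torques, N m; "tool_pos": TCP position; "tcp_rot": TCP orientation; "wrist_force": force on the tool from outside, world axes, zero at the start; "ft_torque": the same for the moment, N m; "finger_gap": finger opening in m.
Only numpy, scipy, OpenCV 4.12 (cv2) and the standard library are available. Lean on these libraries where they do the work, as an engineer would, in place of code of your own. Each camera call takes 0.05 s, during which the arm holds its last target.

## Working session

There is one attempt and no reset: what is moved stays moved. The work goes in short steps, Python scripts to look and compute and a tool call to move; the robot and the scene stay as the last step left them, time stands still between calls to the robot, and variables do not carry over. Pictures are saved under pics/ and viewed, and the job is handed in when it is done.

Besides the shell and the picture viewer there is one more tool, called as name(argument=value, ...) on one line, values as JSON. drive_tool: Moves the arm, as the interface text tells. Its arguments: {"type":"object","properties":{"moves":{"type":"array"}},"required":["moves"]}

```bash
mkdir -p pics; ls
python3 - <<'E'
from cell import status, imaging, workorder, env
import cv2
o=status.get_obs(); print(o)
print(env.tips_ahead)
for n in ("top","side","wrist"):
    ci=imaging.camera_info(n); print(n,ci)
    cv2.imwrite(f"pics/{n}0.png",imaging.snapshot(n)[:,:,::-1])
E
```

```text
pics
{'time': 0.0, 'qpos': array([-1.15180331e+00,  1.16508443e-01,  1.44228291e+00, -3.03446052e-05,
        1.58398597e+00, -3.78030028e-02]), 'joint_velocities': array([-0.00064643, -0.00026526, -0.00076831,  0.00156967,  0.00175947,
        0.00129934]), 'effort': array([ 7.23556332e-04, -7.21257663e+01, -6.22613811e+01,  7.80601753e-02,
        2.37469759e-02, -9.12465180e-05]), 'tool_pos': array([ 0.29763626, -0.60563956,  0.24287906]), 'tcp_rot': array([ 0.59987079,  0.37403233,  0.60057664, -0.37358071]), 'wrist_force': array([ 0.24631433, -0.23781844, -0.46086824]), 'ft_torque': array([-0.0347765 ,  0.01628111, -0.05363151]), 'finger_gap': 0.09293653706688365}
0.025
top {'K': array([[394.30519091,   0.        , 320.43989585],
       [  0.        , 394.30519091, 204.35803613],
       [  0.        ,   0.        ,   1.        ]]), 'extrinsics': array([[-2.80072936e-02,  9.76825189e-01, -2.12198355e-01,
         4.14971300e-01],
       [-9.99592044e-01, -2.85573573e-02,  4.72773965e-04,
        -1.71188432e-02],
       [-5.59800672e-03,  2.12125028e-01,  9.77226501e-01,
        
[... 257 characters left out ...]
.        ]]), 'extrinsics': array([[-0.88714684,  0.22842008, -0.4009922 ,  0.14568391],
       [-0.46092317, -0.48151834,  0.74544612,  0.81983787],
       [-0.02281023,  0.84614677,  0.53246158,  0.6280374 ],
       [ 0.        ,  0.        ,  0.        ,  1.        ]])}
wrist {'K': array([[283.6045099 ,   0.        , 321.66818201],
       [  0.        , 283.6045099 , 202.5510994 ],
       [  0.        ,   0.        ,   1.        ]]), 'extrinsics': array([[ 0.44117022,  0.86637947,  0.23399884,  0.36140332],
       [-0.89742256,  0.42627513,  0.11367612, -0.57357949],
       [-0.00126123, -0.26014635,  0.96556837,  0.38313592],
       [ 0.        ,  0.        ,  0.        ,  1.        ]])}
```

View pics/top0.png

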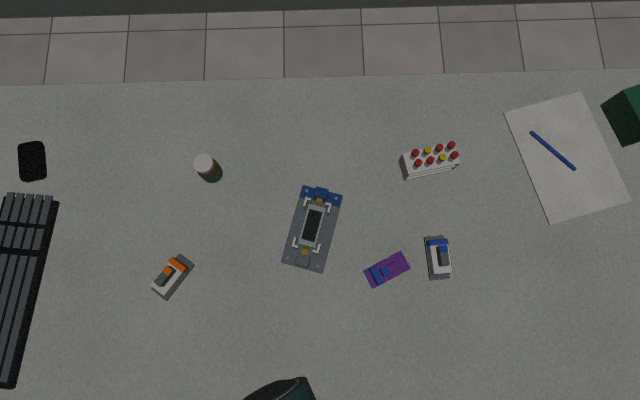

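View pics/side0.png

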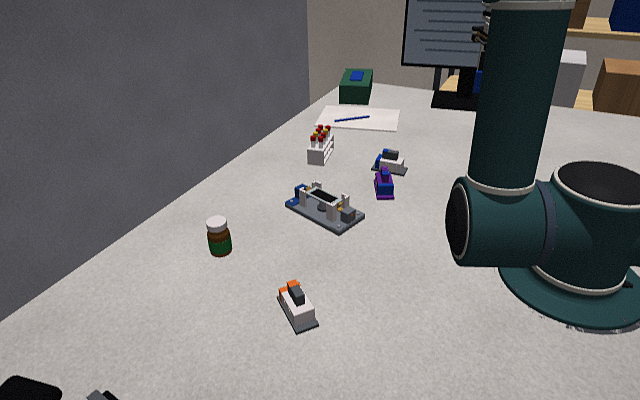

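View pics/wrist0.png

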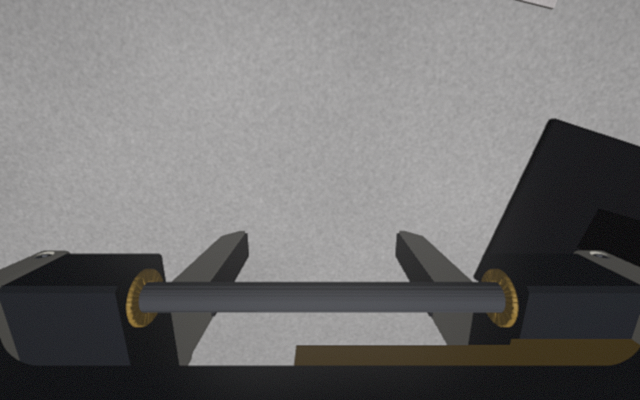

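Top view: candidates for the blue cassette are the white body with a blue end at (438,258), the purple look-alike with a blue part at (387,269), and the orange cassette at (172,277). The station is at (313,229) with its blue block at the top (320,192). By the description I choose (438,258), and I'm checking it in close crops.

Run:
```python
import cv2
a=cv2.imread("pics/top0.png")
b=cv2.resize(a[225:295,350:465],None,fx=6.9,fy=6.9,interpolation=cv2.INTER_CUBIC);cv2.imwrite("pics/c1.png",b)
b=cv2.resize(a[178:278,270:354],None,fx=6,fy=6,interpolation=cv2.INTER_CUBIC);cv2.imwrite("pics/c2.png",b)
```

```text
(no output)
```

View pics/c1.png

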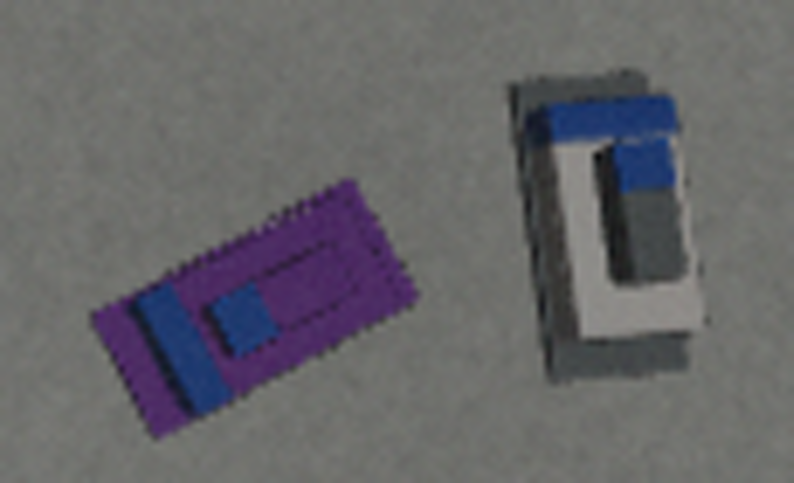

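View pics/c2.png

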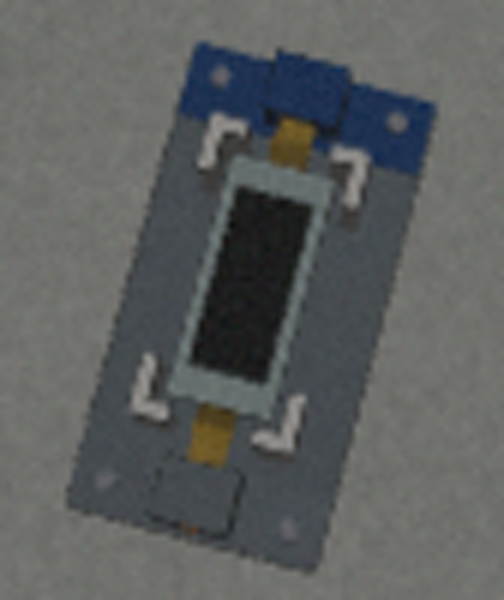

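The choice is confirmed: the crop shows a white body with a blue end (crop (610,120)), and its far end (+x world) is blue. The neighbour is purple throughout. The station's blue end is also the far end. Next I fit both poses.

```bash
cat > h.py <<'E'
import numpy as np, cv2
from scipy.optimize import least_squares
from cell import status, imaging, workorder, env
def proj(ci,P):
    K,E=ci["K"],ci["extrinsics"]; P=np.atleast_2d(P)
    c=(P-E[:3,3])@E[:3,:3]; c=c*[1,-1,-1]
    p=c@K.T; return p[:,:2]/p[:,2:]
def fit(obs,p0,z0=0.0):
    # obs: list of (ci, model pts Nx3, pix Nx2); pose x,y,yaw
    def res(q):
        c,s=np.cos(q[2]),np.sin(q[2]);R=np.array([[c,-s,0],[s,c,0],[0,0,1]])
        return np.concatenate([(proj(ci,m@R.T+[q[0],q[1],z0])-x).ravel() for ci,m,x in obs])
    r=least_squares(res,p0,loss="soft_l1"); return r.x,res(r.x).reshape(-1,2)
E
python3 - <<'E'
from h import *
ci=imaging.camera_info("top")
A=np.array
d=lambda l,s,o:(A(l,float)+.5)/s-.5+A(o)
# station: +x blue (up image), y left
mb=A([[95,50,14],[95,-50,14],[-95,-50,14],[-95,50,14]])/1e3
pb=d([(198,42),(437,103),(318,573),(68,508)],6,(270,178))
ms=A([[47,20,52],[47,-20,52],[-47,-20,52],[-47,20,52]])/1e3
ps=d([(235,155),(335,180),(270,415),(170,390)],6,(270,178))
for o in ([(ci,mb,pb)],[(ci,ms,ps)],[(ci,mb,pb),(ci,ms,ps)]):
    q,r=fit(o,[.45,0,0]); print(q,np.round(r,1).tolist())
mr=A([[22,9,64],[22,-9,64],[-22,-9,64],[-22,9,64]])/1e3
pr=d([(612,143),(668,137),(685,278),(628,283)],6.9,(350,225))
mo=A([[38,21,38],[38,-21,38],[-38,-21,38],[-38,21,38]])/1e3
po=d([(548,107),(678,96),(703,328),(578,336)],6.9,(350,225))
for o in ([(ci,mr,pr)],[(ci,mo,po)],[(ci,mr,pr),(ci,mo,po)]):
    q,r=fit(o,[.4,-.25,0]); print(q,np.round(r,1).tolist())
E
```

```text
[ 0.55722276  0.00304019 -0.28184898] [[-0.4, -0.1], [0.4, -0.1], [0.3, 0.2], [-0.3, -0.1]]
[ 0.55802092  0.00331551 -0.28884198] [[-0.1, -0.6], [0.3, -0.3], [0.3, 0.7], [-0.5, 0.2]]
[ 0.55758031  0.00317611 -0.28309217] [[-0.4, -0.2], [0.4, -0.2], [0.2, 0.0], [-0.4, -0.3], [-0.2, -0.4], [0.3, -0.2], [0.5, 0.9], [-0.3, 0.5]]
[ 0.48169131 -0.28117156  0.03003668] [[-0.1, -0.2], [-0.0, 0.2], [0.1, 0.1], [0.0, -0.1]]
[ 0.48209054 -0.28203101  0.03036919] [[0.0, -0.6], [-0.2, -0.1], [0.5, 0.4], [-0.3, 0.3]]
[ 0.48186827 -0.28156162  0.03009163] [[0.1, -0.3], [0.2, 0.1], [0.3, 0.0], [0.2, -0.2], [-0.1, -0.5], [-0.4, -0.0], [0.3, 0.5], [-0.5, 0.4]]
```

```bash
cat >> h.py <<'E'
from scipy.spatial.transform import Rotation as Ro
def rot(q): return Ro.from_quat(np.r_[q[1:],q[0]])
def goalR(yaw,ref):
    # tool x down, tool z along +-(cassette y); nearest ref
    best=None
    for s in (1,-1):
        z=s*np.array([-np.sin(yaw),np.cos(yaw),0]); x=np.array([0,0,-1.]); y=np.cross(z,x)
        R=Ro.from_matrix(np.c_[x,y,z]); a=(ref.inv()*R).magnitude()
        if best is None or a<best[0]: best=(a,R)
    return best[1]
def row(pos,yaw,cmd=None):
    o=status.get_obs(); p=o["tool_pos"]; R=rot(o["tcp_rot"])
    if cmd: p,R=np.array(cmd[0]),goalR(cmd[1],R)
    G=goalR(yaw,R); d=R.inv().apply(np.array(pos)-p)/0.2; t=(R.inv()*G).as_rotvec()/np.pi
    print("row",np.round(np.r_[d,t],4).tolist(), "jawz",G.as_matrix()[:,2].round(3))
E
python3 - <<'E'
from h import *
R=rot(status.get_obs()["tcp_rot"]).as_matrix(); print(R.round(4))
row([.482,-.2815,.20],.030)
row([.482,-.2815,.20],.030+np.pi/2)
E
```

```text
[[-3.000e-04  8.975e-01  4.411e-01]
 [ 8.000e-04  4.411e-01 -8.975e-01]
 [-1.000e+00  1.000e-04 -9.000e-04]]
row [0.2165, 1.5421, -1.048, 0.1358, -0.0003, 0.0] jawz [ 0.03 -1.    0.  ]
row [0.2165, 1.5421, -1.048, -0.3642, -0.0002, -0.0002] jawz [1.   0.03 0.  ]
```

drive_tool(moves=[[[0.1,0.8,-0.54,0.07,0,0,1],[0.1,0.8,-0.54,0.07,0,0,1],[0.1,0.8,-0.54,0.07,0,0,1],[0.1,0.8,-0.54,0.07,0,0,1]]])

```text
time: 0.65
tool_pos: [0.3951, -0.4355, 0.2234]
tcp_rot: [0.556, 0.437, 0.556, -0.436]
wrist_force: [0.1, 0.0, -0.3]
finger_gap: 0.0931
```

Run:
```python
from h import *
o=status.get_obs();print(o["time"],o["tool_pos"],o["joint_velocities"].round(3))
row([.482,-.2815,.20],.030)
```

```text
0.65 [ 0.39507047 -0.43545378  0.22335888] [ 0.031 -0.008  0.005 -0.015 -0.009  0.04 ]
row [0.1173, 0.6052, -0.6442, 0.0669, -0.0002, -0.0001] jawz [ 0.03 -1.    0.  ]
```

drive_tool(moves=[[[0.117,0.605,-0.644,0.067,0,0,1],[0.117,0.605,-0.644,0.067,0,0,1],[0.117,0.605,-0.644,0.067,0,0,1],[0.117,0.605,-0.644,0.067,0,0,1],[0.117,0.605,-0.644,0.067,0,0,1]]])

```text
time: 1.27
tool_pos: [0.481, -0.2854, 0.2003]
tcp_rot: [0.507, 0.493, 0.507, -0.493]
wrist_force: [-0.4, -0.1, 0.0]
finger_gap: 0.093
```

Run:
```python
from h import *
o=status.get_obs();print(o["time"],o["tool_pos"],o["joint_velocities"].round(3))
ci=imaging.camera_info("wrist");a=imaging.snapshot("wrist")[:,:,::-1]
np.save("w1.npy",ci["extrinsics"]); cv2.imwrite("pics/w1.png",a)
print(proj(ci,[[.482,-.2815,.064]]), ci["K"][0,0])
```

```text
1.275 [ 0.48095004 -0.2853578   0.200337  ] [-0.021  0.    -0.002  0.    -0.     0.   ]
[[318.30973196 198.09748121]] 283.6045098973431
```

View pics/w1.png

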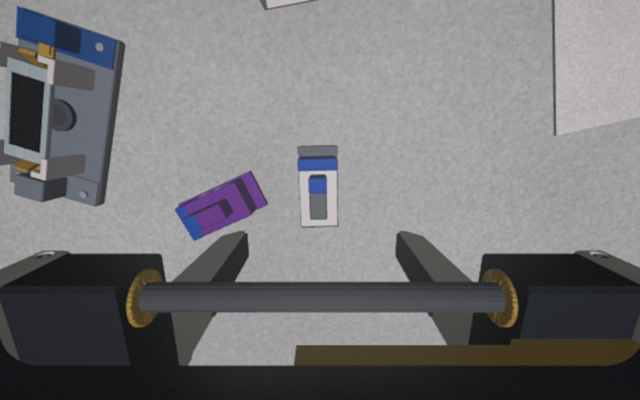

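The wrist view shows the cassette at (318,187) with its rib centred at about (318,197), which matches the projection of the top-camera fit, (318.3,198.1). The purple look-alike at (222,205) is left of it, close to where the left finger would descend, so I'm checking the clearance and refining the fit.

Run:
```python
import cv2
a=cv2.imread("pics/w1.png")
cv2.imwrite("pics/w1c.png",cv2.resize(a[138:248,170:350],None,fx=4.4,fy=4.4,interpolation=cv2.INTER_CUBIC))
cv2.imwrite("pics/w1d.png",cv2.resize(a[140:235,285:350],None,fx=6,fy=6,interpolation=cv2.INTER_CUBIC))
```

```text
(no output)
```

View pics/w1c.png

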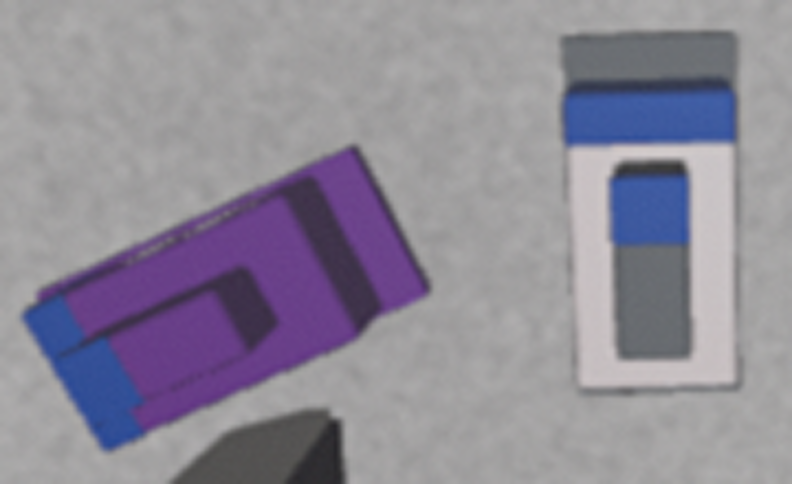

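View pics/w1d.png

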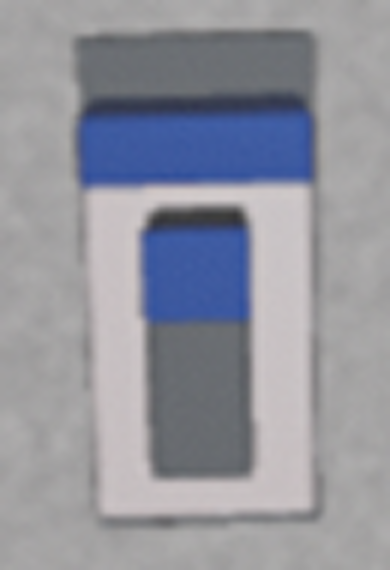

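```bash
cat >> h.py <<'E'
A=np.array
d=lambda l,s,o:(A(l,float)+.5)/s-.5+A(o)
mr=A([[22,9,64],[22,-9,64],[-22,-9,64],[-22,9,64]])/1e3
mo=A([[38,21,38],[38,-21,38],[-38,-21,38],[-38,21,38]])/1e3
mf=A([[50,23,8],[50,-23,8]])/1e3
E
python3 - <<'E'
from h import *
ci=imaging.camera_info("wrist")
pr=d([(144,228),(249,226),(253,474),(152,477)],6,(285,140))
po=d([(82,113),(312,110),(315,515),(100,518)],6,(285,140))
pf=d([(76,40),(312,35)],6,(285,140))
for o in ([(ci,mr,pr)],[(ci,mo,po)],[(ci,mr,pr),(ci,mo,po),(ci,mf,pf)]):
    q,r=fit(o,[.48,-.28,0]); print(q,np.round(r,1).tolist())
row([.4825,-.2815,.063],.03)
print(status.get_obs()["tool_pos"])
E
```

```text
[ 0.48128713 -0.28143912  0.04611604] [[-0.4, -0.4], [0.4, -0.5], [0.4, 0.6], [-0.3, 0.4]]
[ 0.48096414 -0.28162638  0.04514473] [[-0.6, 0.1], [0.7, -0.2], [0.6, 0.0], [-0.8, 0.2]]
[ 0.48089644 -0.28142606  0.04948614] [[-0.5, -0.0], [0.3, -0.1], [0.4, 0.9], [-0.3, 0.8], [-0.9, 0.2], [0.4, -0.2], [0.5, -0.0], [-0.8, 0.3], [0.0, -0.9], [0.6, -1.1]]
row [0.6869, 0.0095, -0.0214, -0.0014, 0.0001, 0.0] jawz [ 0.03 -1.    0.  ]
[ 0.48072283 -0.28578179  0.20038691]
```

Run:
```python
from h import *
row([.4813,-.2815,.10],.042)
```

```text
row [0.5019, 0.0035, -0.0215, -0.0052, 0.0001, 0.0] jawz [ 0.042 -0.999  0.   ]
```

drive_tool(moves=[[[0.25,0.003,-0.021,-0.005,0,0,0.1],[0.5,0.003,-0.021,-0.005,0,0,0.1],[0.5,0.003,-0.021,-0.005,0,0,0.1],[0.5,0.003,-0.021,-0.005,0,0,0.1],[0.5,0.003,-0.021,-0.005,0,0,0.1]]])

```text
time: 1.95
tool_pos: [0.4823, -0.2814, 0.1027]
tcp_rot: [0.511, 0.49, 0.509, -0.489]
wrist_force: [0.6, 0.0, 0.4]
finger_gap: 0.0519
```

Run:
```python
from h import *
o=status.get_obs();print(o["time"],o["tool_pos"],o["joint_velocities"].round(3))
row([.4813,-.2815,.064],.042)
ci=imaging.camera_info("wrist");a=imaging.snapshot("wrist")[:,:,::-1]
cv2.imwrite("pics/w2.png",a)
```

```text
1.95 [ 0.48227539 -0.28140779  0.10270983] [ 0.005  0.002  0.009  0.001 -0.005  0.002]
row [0.1935, -0.0054, -0.0001, -0.0001, 0.0006, -0.0008] jawz [ 0.042 -0.999  0.   ]
```

View pics/w2.png

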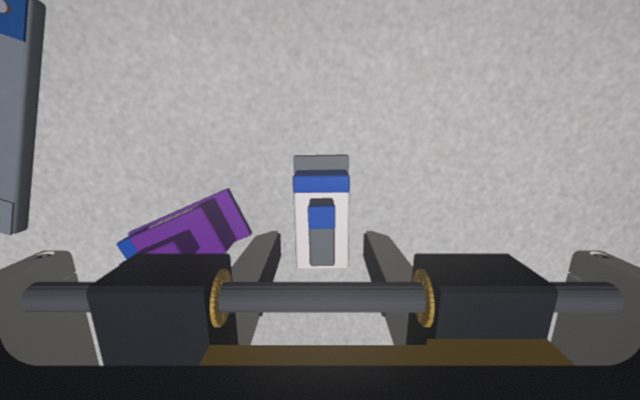

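The cassette sits centred between the fingers (rib at (321,232)) and the purple one is clear of them. Lowering onto the rib and closing.

drive_tool(moves=[[[0.1,-0.005,0,0,0,0,0.1],[0.15,-0.005,0,0,0,0,0.1],[0.175,-0.005,0,0,0,0,0.1],[0.19,-0.005,0,0,0,0,0.1],[0.19,-0.005,0,0,0,0,0.1]]])

```text
time: 2.62
tool_pos: [0.4806, -0.2805, 0.0622]
tcp_rot: [0.51, 0.489, 0.51, -0.489]
wrist_force: [-1.0, -0.1, -0.3]
finger_gap: 0.0512
```

Run:
```python
from h import *
for i in range(3):
    o=status.get_obs();print(o["time"],o["tool_pos"],o["wrist_force"])
cv2.imwrite("pics/s3.png",cv2.resize(imaging.snapshot("side")[120:220,340:440,::-1],None,fx=5,fy=5,interpolation=cv2.INTER_CUBIC))
o=status.get_obs();print(o["time"],o["tool_pos"],o["wrist_force"])
```

```text
2.625 [ 0.48060291 -0.28052971  0.06220259] [-1.02088243 -0.13374309 -0.2512179 ]
2.625 [ 0.48060291 -0.28052971  0.06220259] [-1.02088243 -0.13374309 -0.2512179 ]
2.625 [ 0.48060291 -0.28052971  0.06220259] [-1.02088243 -0.13374309 -0.2512179 ]
2.675 [ 0.48066828 -0.28059708  0.06242202] [0.93307821 0.01111549 0.23109423]
```

View pics/s3.png

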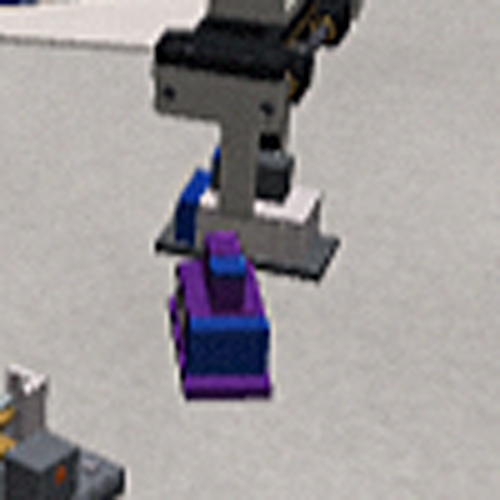

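Side view: the fingers straddle the rib and nothing is touched. The tips are about 1 mm too low for the ledge, so I raise 3 mm and close.

drive_tool(moves=[[[-0.015,0,0,0,0,0,0.1],[-0.015,0,0,0,0,0,-0.4],[-0.015,0,0,0,0,0,-1],[-0.015,0,0,0,0,0,-1],[-0.015,0,0,0,0,0,-1],[-0.015,0,0,0,0,0,-1],[-0.015,0,0,0,0,0,-1]]])

```text
time: 3.55
tool_pos: [0.4805, -0.2805, 0.0651]
tcp_rot: [0.51, 0.489, 0.51, -0.489]
wrist_force: [0.7, -0.8, -3.2]
finger_gap: 0.0177
```

drive_tool(moves=[[[-0.1,0,0,0,0,0,-1],[-0.3,0,0,0,0,0,-1],[-0.5,0,0,0,0,0,-1],[-0.5,0,0,0,0,0,-1],[-0.5,0,0,0,0,0,-1]]])

```text
time: 4.18
tool_pos: [0.4804, -0.2804, 0.1653]
tcp_rot: [0.51, 0.489, 0.51, -0.489]
wrist_force: [-0.1, 0.4, -3.5]
finger_gap: 0.0178
```

Run:
```python
from h import *
o=status.get_obs();print(o["time"],o["tool_pos"],o["wrist_force"],o["finger_gap"])
row([.5575,.003,.165],-.283)
ci=imaging.camera_info("wrist");a=imaging.snapshot("wrist")[:,:,::-1]
cv2.imwrite("pics/w4.png",a); cv2.imwrite("pics/w4c.png",cv2.resize(a[130:300,240:410],None,fx=3.5,fy=3.5,interpolation=cv2.INTER_CUBIC))
o=status.get_obs();print(o["time"],o["tool_pos"],o["wrist_force"],o["finger_gap"])
```

```text
4.175 [ 0.48040011 -0.28038996  0.16525348] [-0.05991513  0.35577717 -3.49885896] 0.017777348273789708
row [0.0014, 0.4448, -1.3995, 0.1035, -0.0, 0.0] jawz [-0.279 -0.96   0.   ]
4.225 [ 0.48019571 -0.28029291  0.16455705] [ 0.04069466 -0.11787589 -3.32821502] 0.01776189242890907
```

View pics/w4c.png

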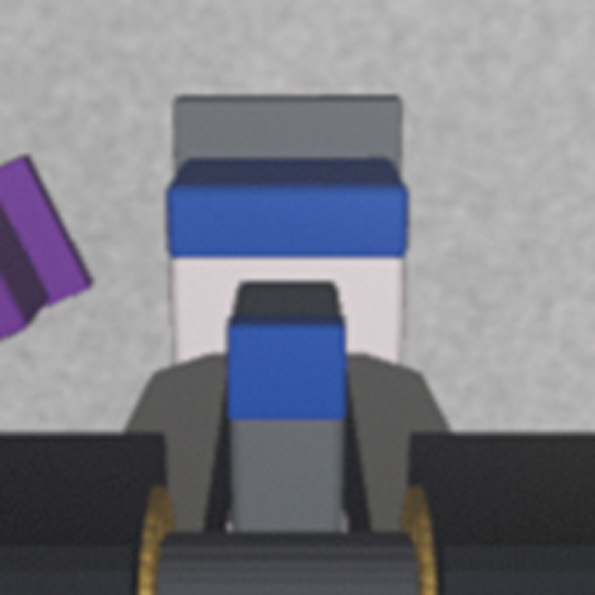

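The cassette is lifted, square in the jaws, with the blue end pointing away from the base. Fitting its offset relative to the TCP while starting the carry.

Run:
```python
from h import *
ci=imaging.camera_info("wrist"); o=status.get_obs(); t=o["tool_pos"]
pr=d([(228,320),(346,320)],3.5,(240,130))
po=d([(168,185),(406,185)],3.5,(240,130))
pf=d([(174,98),(401,98)],3.5,(240,130))
for z0 in (t[2]-.0651,t[2]-.063,t[2]-.067):
    q,r=fit([(ci,mr[:2],pr),(ci,mo[:2],po),(ci,mf,pf)],[.48,-.28,0.04],z0); print(z0,q,q[:2]-t[:2],np.round(r,1).tolist())
```

```text
0.09945704989598768 [ 0.4806882  -0.27969664  0.04193185] [0.00049249 0.00059626] [[-0.3, 0.8], [0.3, 0.8], [-1.0, -0.1], [1.1, -0.1], [-1.0, -0.7], [0.8, -0.7]]
0.10155704989598768 [ 0.48113276 -0.27968097  0.04201761] [0.00093705 0.00061193] [[-0.5, 1.3], [0.5, 1.3], [-1.5, -0.2], [1.5, -0.2], [-1.3, -1.1], [1.2, -1.1]]
0.09755704989598768 [ 0.48026446 -0.27971199  0.04187156] [6.87523602e-05 5.80919539e-04] [[-0.0, 0.4], [0.1, 0.4], [-0.6, -0.0], [0.7, -0.0], [-0.6, -0.4], [0.5, -0.4]]
```

drive_tool(moves=[[[0,0.11,-0.35,0.026,0,0,-1],[0,0.22,-0.7,0.052,0,0,-1],[0,0.22,-0.7,0.052,0,0,-1],[0,0.22,-0.7,0.052,0,0,-1],[0,0.22,-0.7,0.052,0,0,-1]]])

```text
time: 4.85
tool_pos: [0.5183, -0.1393, 0.1646]
tcp_rot: [-0.468, -0.529, -0.469, 0.53]
wrist_force: [0.1, 0.1, -1.6]
finger_gap: 0.0182
```

Run:
```python
from h import *
row([.5575,.003,.165],-.283)
o=status.get_obs();print(o["time"],o["tool_pos"])
cv2.imwrite("pics/w5.png",imaging.snapshot("wrist")[:,:,::-1])
```

```text
row [-0.0024, 0.1086, -0.73, 0.0515, 0.0, 0.0004] jawz [-0.279 -0.96   0.   ]
4.85 [ 0.51827217 -0.13929255  0.16455645]
```

View pics/w5.png

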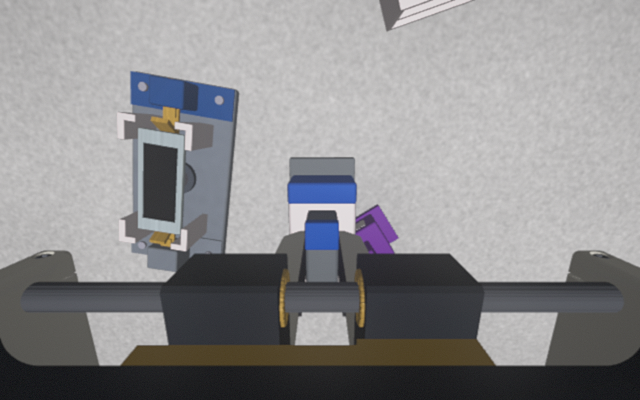

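The station is fully visible in the wrist view (stage centre at about (161,182)). I refine its pose from this view.

Run:
```python
import cv2
a=cv2.imread("pics/w5.png")
cv2.imwrite("pics/w5c.png",cv2.resize(a[60:280,110:250],None,fx=2.7*1.5/1.5,fy=2.7,interpolation=cv2.INTER_CUBIC))
cv2.imwrite("pics/w5d.png",cv2.resize(a[100:260,110:220],None,fx=3.7,fy=3.7,interpolation=cv2.INTER_CUBIC)*1)
```

```text
(no output)
```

View pics/w5c.png

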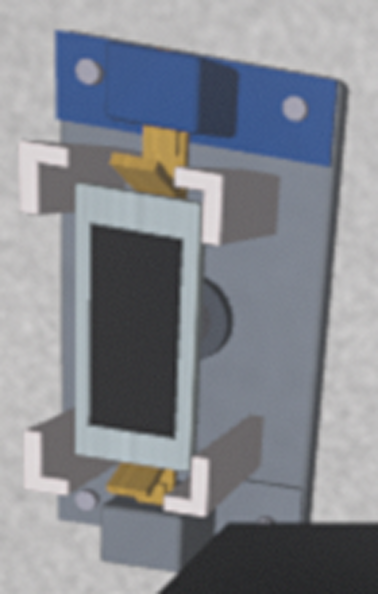

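View pics/w5d.png

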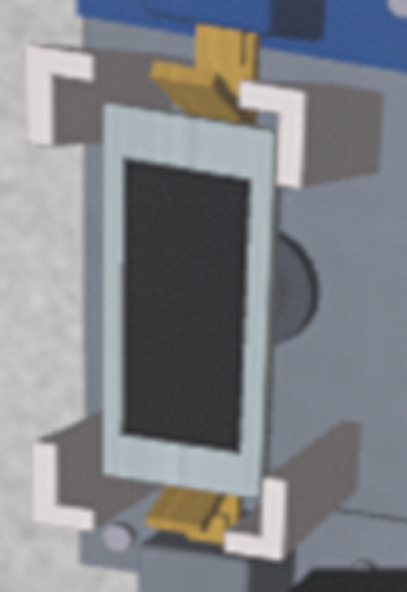

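Run:
```python
from h import *
ci=imaging.camera_info("wrist")
ms=A([[47,20,52],[47,-20,52],[-47,-20,52],[-47,20,52]])/1e3
ps=d([(105,103),(276,127),(263,495),(104,473)],3.7,(110,100))
mp=A([[52,25,62],[52,-25,62],[-52,-25,62],[-52,25,62]])/1e3
pp=d([(52,77),(278,108),(263,529),(57,500)],3.7,(110,100))
mb=A([[95,50,14],[95,-50,14]])/1e3
pb=d([(56,30),(340,80)],2.7,(110,60))
for o in ([(ci,ms,ps)],[(ci,mp,pp)],[(ci,ms,ps),(ci,mp,pp)],[(ci,ms,ps),(ci,mp,pp),(ci,mb,pb)]):
    q,r=fit(o,[.55,0,-.28]); print(q,np.round(r,1).tolist())
```

```text
[ 0.55713443  0.0035187  -0.2861273 ] [[-0.4, -1.3], [0.2, 0.1], [-0.1, 0.8], [0.2, 0.3]]
[ 0.55756016  0.00363303 -0.2859373 ] [[-0.2, -2.0], [0.1, -0.1], [-0.3, 1.0], [0.4, 0.6]]
[ 0.55732585  0.00358714 -0.28570699] [[-0.5, -1.5], [0.1, -0.2], [-0.2, 0.6], [0.1, 0.1], [-0.0, -1.7], [0.2, 0.2], [-0.1, 1.2], [0.5, 0.8]]
[ 0.55693735  0.00372757 -0.28523857] [[-0.6, -1.0], [0.0, 0.3], [-0.2, 1.0], [0.1, 0.5], [-0.1, -1.2], [0.1, 0.7], [-0.2, 1.6], [0.5, 1.2], [-0.3, -1.8], [0.7, -1.8]]
```

Run:
```python
from h import *
row([.557,.0034,.165],-.285)
```

```text
row [-0.0016, 0.1052, -0.7329, 0.0519, 0.0, 0.0003] jawz [-0.281 -0.96   0.   ]
```

drive_tool(moves=[[[-0.002,0.05,-0.36,0.026,0,0,-1],[-0.002,0.105,-0.733,0.052,0,0,-1],[-0.002,0.105,-0.733,0.052,0,0,-1],[-0.002,0.105,-0.733,0.052,0,0,-1],[-0.002,0.105,-0.733,0.052,0,0,-1],[-0.002,0.105,-0.733,0.052,0,0,-1]]])

```text
time: 5.65
tool_pos: [0.5571, 0.0029, 0.1656]
tcp_rot: [-0.424, -0.566, -0.424, 0.566]
wrist_force: [-0.3, -0.1, -3.1]
finger_gap: 0.0176
```

Run:
```python
from h import *
o=status.get_obs();print(o["time"],o["tool_pos"])
row([.557,.0034,.125],-.285)
for n in("wrist","side","top"):
    cv2.imwrite(f"pics/{n}6.png",imaging.snapshot(n)[:,:,::-1])
o=status.get_obs();print(o["time"],o["tool_pos"])
row([.557,.0034,.125],-.285)
a=cv2.imread("pics/side6.png");cv2.imwrite("pics/side6c.png",cv2.resize(a[120:260,260:400],None,fx=4,fy=4,interpolation=cv2.INTER_CUBIC))
```

```text
5.65 [0.55705892 0.00293017 0.16561665]
row [0.2031, -0.0009, -0.0022, -0.0004, 0.0, 0.0] jawz [-0.281 -0.96   0.   ]
5.8 [0.55712969 0.003444   0.1657289 ]
row [0.2036, -0.0006, 0.0004, -0.0002, -0.0, -0.0] jawz [-0.281 -0.96   0.   ]
```

View pics/wrist6.png

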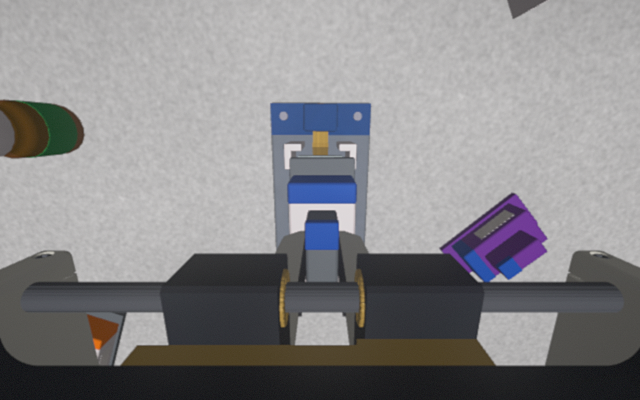

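View pics/side6c.png

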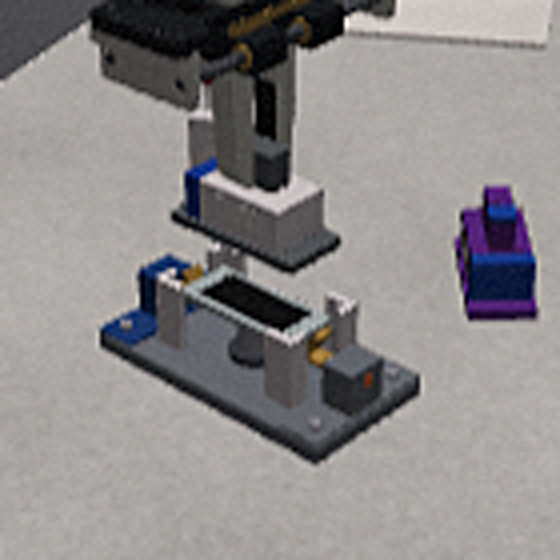

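The cassette hovers over the stage with matching blue ends. In the wrist view the foot spans columns 289–354 and the base 271–370, which is centred to about 1 px. I measure this more precisely.

Run:
```python
import cv2
a=cv2.imread("pics/wrist6.png")
cv2.imwrite("pics/w6c.png",cv2.resize(a[95:265,260:380],None,fx=3.5*1.9/1.9,fy=3.5,interpolation=cv2.INTER_CUBIC))
cv2.imwrite("pics/w6d.png",cv2.resize(a[98:180,265:377],None,fx=7,fy=7,interpolation=cv2.INTER_CUBIC))
```

```text
(no output)
```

View pics/w6d.png

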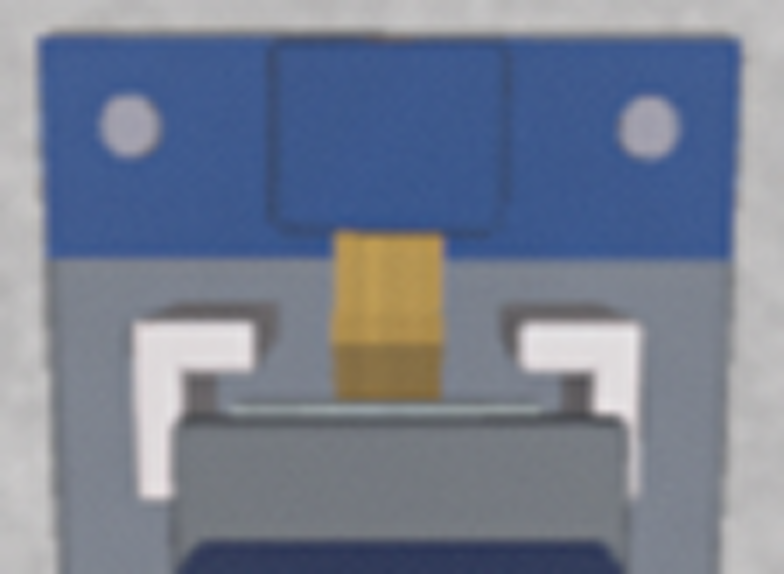

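Run:
```python
from h import *
ci=imaging.camera_info("wrist"); o=status.get_obs(); print(o["tool_pos"])
D=lambda l:d(l,7,(265,98))
ms=A([[52,25,62],[52,-25,62],[95,50,14],[95,-50,14]])/1e3
q1,r=fit([(ci,ms,D([(182,372),(594,372),(40,38),(740,38)]))],[.557,.003,-.285]); print(q1,r.round(1).tolist())
mc=A([[50,23,8],[50,-23,8]])/1e3
# body top edge & rib from full picture
po=d([(288,182),(355.5,182)],1,(0,0))
pr=d([(305,222),(338,222)],1,(0,0))
for z0 in (.0985,.1005):
    q2,r=fit([(ci,mc,D([(175,418),(627,418)])),(ci,mo[:2],po),(ci,mr[:2],pr)],[.557,.003,-.285],z0); print(q2,r.round(1).tolist())
    c,s=np.cos(q1[2]),np.sin(q1[2]); e=q2[:2]-q1[:2]; print("cassette in station",A([[c,s],[-s,c]])@e, q2[2]-q1[2])
```

```text
[0.55712969 0.003444   0.1657289 ]
[ 0.55595169  0.00549351 -0.28578653] [[0.0, 0.6], [0.0, 0.6], [-1.5, -0.7], [1.3, -0.6]]
[ 0.55710524  0.00379447 -0.28788734] [[-0.8, 0.0], [0.5, 0.2], [-0.9, 0.5], [0.8, 0.6], [-0.3, -0.6], [0.5, -0.5]]
cassette in station [ 0.00158575 -0.00130493] -0.0021008066177577445
[ 0.55753521  0.00365639 -0.28718699] [[-1.2, -0.3], [0.8, -0.2], [-1.4, 0.4], [1.2, 0.5], [-0.5, -0.2], [0.7, -0.1]]
cassette in station [ 0.0020372 -0.0013162] -0.0014004594570817264
```

drive_tool(moves=[[[0.05,-0.005,-0.0065,0,0,0,-1],[0.1,-0.005,-0.0065,0,0,0,-1],[0.14,-0.005,-0.0065,0,0,0,-1],[0.16,-0.005,-0.0065,0,0,0,-1],[0.16,-0.005,-0.0065,0,0,0,-1],[0.16,-0.005,-0.0065,0,0,0,-1]]])

```text
time: 6.55
tool_pos: [0.5568, 0.0057, 0.134]
tcp_rot: [0.424, 0.566, 0.424, -0.566]
wrist_force: [-0.2, -0.9, -2.4]
finger_gap: 0.018
```

Run:
```python
from h import *
o=status.get_obs();print(o["time"],o["tool_pos"],o["wrist_force"])
a=imaging.snapshot("wrist")[:,:,::-1];cv2.imwrite("pics/wrist7.png",a)
cv2.imwrite("pics/w7d.png",cv2.resize(a[105:200,265:377],None,fx=6,fy=6,interpolation=cv2.INTER_CUBIC))
a=imaging.snapshot("side")[:,:,::-1];cv2.imwrite("pics/side7c.png",cv2.resize(a[150:240,275:375],None,fx=6,fy=6,interpolation=cv2.INTER_CUBIC))
```

```text
6.55 [0.55678916 0.00570845 0.13400517] [-0.24483085 -0.94392672 -2.40356961]
```

View pics/w7d.png

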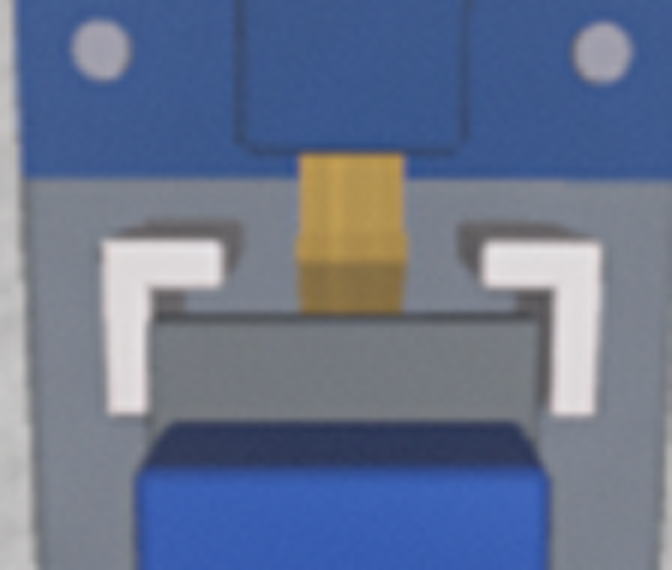

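View pics/side7c.png

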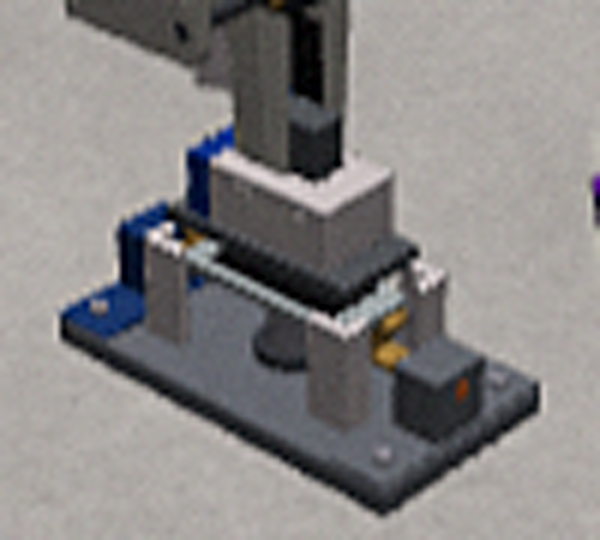

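Run:
```python
from h import *
ci=imaging.camera_info("wrist"); o=status.get_obs(); t=o["tool_pos"];print(t)
D=lambda l:d(l,6,(265,105))
ms=A([[52,25,62],[52,-25,62],[58,31,62],[58,-31,62]])/1e3
# outer size of posts unknown: use inner only
q1,r=fit([(ci,ms[:2],D([(150,288),(553,288)])),(ci,A([[68,15,46],[68,-15,46]])/1e3,D([(240,150),(465,150)]))],[.557,.003,-.285]); print(q1,r.round(1).tolist())
z0=t[2]-.0658
mc=A([[50,23,8],[50,-23,8]])/1e3
for z0 in (.0675,.0690):
    q2,r=fit([(ci,mc,D([(151,318),(542,318)])),(ci,mo[:2],D([(138,470),(549,470)]))],[.557,.003,-.285],z0); print(q2,r.round(1).tolist())
    c,s=np.cos(q1[2]),np.sin(q1[2]); e=q2[:2]-q1[:2]; print("cassette in station",A([[c,s],[-s,c]])@e, q2[2]-q1[2])
```

```text
[0.55673923 0.00571237 0.13395796]
[ 0.55673159  0.00481243 -0.28586885] [[-0.1, -0.2], [0.3, -0.1], [-0.6, 0.2], [0.4, 0.2]]
[ 0.5565925   0.00582047 -0.28615244] [[-0.8, -0.0], [0.2, 0.1], [-0.2, -0.1], [0.7, 0.0]]
cassette in station [-0.00041771  0.00092791] -0.00028359377309156164
[ 0.55680723  0.00573316 -0.2857035 ] [[-1.0, -0.1], [0.4, -0.0], [-0.5, 0.0], [1.1, 0.1]]
cassette in station [-0.00018707  0.00090469] 0.00016534397081219288
```

drive_tool(moves=[[[0.01,0.0015,0.0045,0,0,0,-1],[0.025,0.0015,0.0045,0,0,0,-1],[0.045,0.0015,0.0045,0,0,0,-1],[0.06,0.0015,0.0045,0,0,0,-1],[0.072,0.0015,0.0045,0,0,0,-1],[0.08,0.0015,0.0045,0,0,0,-1],[0.085,0.0015,0.0045,0,0,0,-1],[0.085,0.0015,0.0045,0,0,0,-1]]])

```text
time: 7.65
tool_pos: [0.5567, 0.0048, 0.117]
tcp_rot: [0.424, 0.566, 0.424, -0.566]
wrist_force: [-2.1, -0.2, 1.6]
finger_gap: 0.0178
```

Run:
```python
from h import *
o=status.get_obs();print(o["time"],o["tool_pos"],o["wrist_force"])
a=imaging.snapshot("wrist")[:,:,::-1];cv2.imwrite("pics/wrist8.png",a)
cv2.imwrite("pics/w8d.png",cv2.resize(a[85:200,265:377],None,fx=5,fy=5,interpolation=cv2.INTER_CUBIC))
a=imaging.snapshot("side")[:,:,::-1];cv2.imwrite("pics/side8c.png",cv2.resize(a[150:240,275:375],None,fx=6,fy=6,interpolation=cv2.INTER_CUBIC))
o=status.get_obs();print(o["time"],o["tool_pos"],o["wrist_force"])
```

```text
7.65 [0.5566923  0.00475491 0.11696508] [-2.10121347 -0.21907247  1.58308503]
7.75 [0.55668283 0.00473594 0.11694329] [-1.7993857  -0.22431201  0.99132829]
```

View pics/w8d.png

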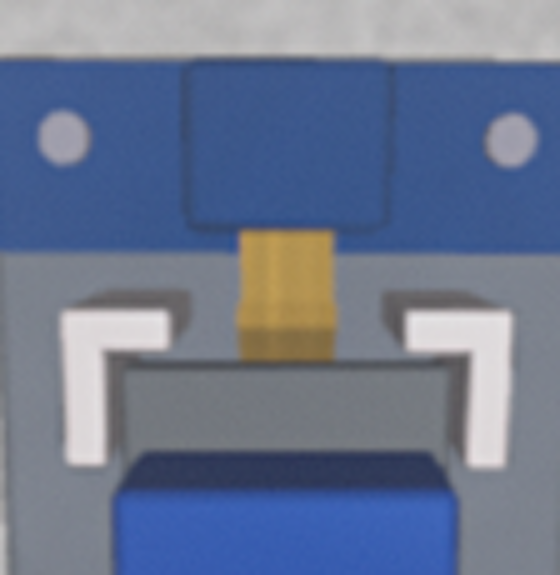

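View pics/side8c.png

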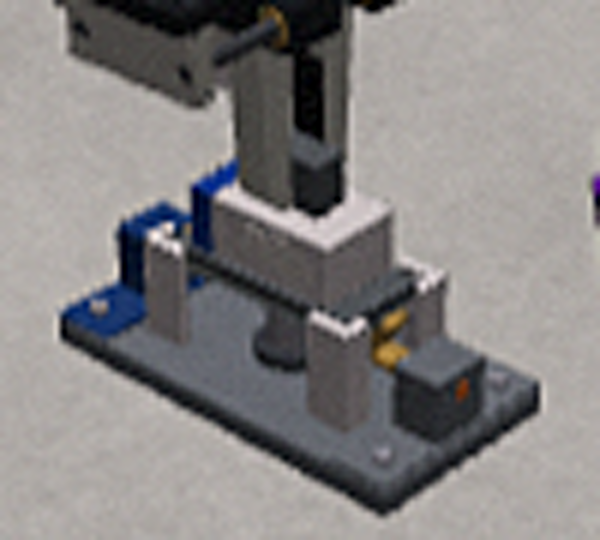

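The cassette is seated in the pocket on the stage: the vertical force shifted by about 4 N, and the foot sits inside all the posts. Now pressing down at about 15 mm/s.

drive_tool(moves=[[[0.009,0,0,0,0,0,-1],[0.018,0,0,0,0,0,-1],[0.027,0,0,0,0,0,-1],[0.036,0,0,0,0,0,-1],[0.045,0,0,0,0,0,-1],[0.054,0,0,0,0,0,-1]]])

```text
time: 8.5
tool_pos: [0.5568, 0.0047, 0.1064]
tcp_rot: [0.424, 0.566, 0.424, -0.566]
wrist_force: [-6.0, -1.1, 9.7]
finger_gap: 0.0175
```

Run:
```python
from h import *
o=status.get_obs();print(o["time"],o["tool_pos"],o["wrist_force"])
a=imaging.snapshot("side")[:,:,::-1];cv2.imwrite("pics/side9c.png",cv2.resize(a[150:240,275:375],None,fx=6,fy=6,interpolation=cv2.INTER_CUBIC))
```

```text
8.5 [0.55679626 0.00471545 0.10640321] [-5.97782672 -1.07023581  9.66228643]
```

View pics/side9c.png

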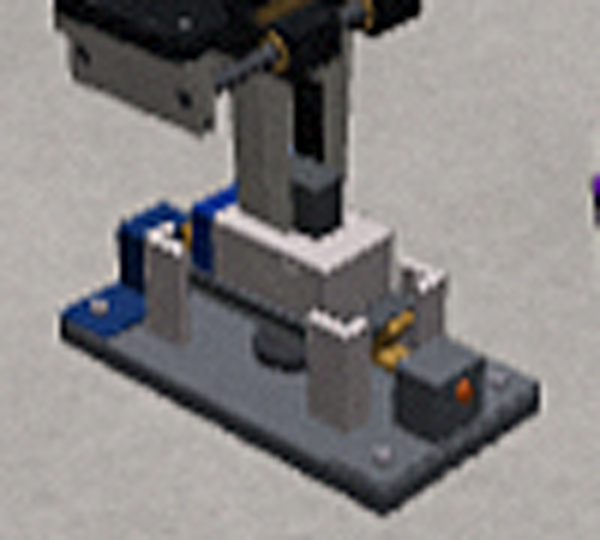

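drive_tool(moves=[[[0.009,-0.002,0,0,0,0,-1],[0.018,-0.004,0,0,0,0,-1],[0.027,-0.004,0,0,0,0,-1],[0.036,-0.004,0,0,0,0,-1],[0.045,-0.004,0,0,0,0,-1],[0.054,-0.004,0,0,0,0,-1]]])

```text
time: 9.3
tool_pos: [0.5566, 0.0048, 0.0957]
tcp_rot: [0.425, 0.566, 0.423, -0.565]
wrist_force: [-0.2, -1.8, 7.4]
finger_gap: 0.0182
```

Run:
```python
from h import *
o=status.get_obs();print(o["time"],o["tool_pos"],o["wrist_force"])
a=imaging.snapshot("side")[:,:,::-1];cv2.imwrite("pics/side10c.png",cv2.resize(a[150:240,275:375],None,fx=6,fy=6,interpolation=cv2.INTER_CUBIC))
```

```text
9.3 [0.55658129 0.00480217 0.09574122] [-0.23632937 -1.79034796  7.41564614]
```

View pics/side10c.png

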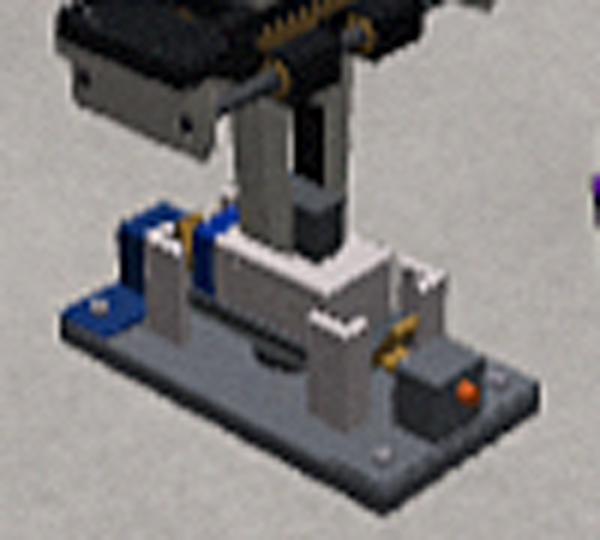

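drive_tool(moves=[[[0.009,0,0,0,0,0,-1],[0.018,0,0,0,0,0,-1],[0.027,0,0,0,0,0,-1],[0.035,0,0,0,0,0,-1],[0.037,0,0,0,0,0,-1],[0.037,0,0,0,0,0,-1]]])

```text
time: 10.1
tool_pos: [0.5566, 0.0048, 0.0885]
tcp_rot: [0.425, 0.566, 0.423, -0.565]
wrist_force: [0.1, -3.3, 8.3]
finger_gap: 0.0177
```

Run:
```python
from h import *
o=status.get_obs();print(o["time"],o["tool_pos"],o["wrist_force"])
a=imaging.snapshot("side")[:,:,::-1];cv2.imwrite("pics/side11c.png",cv2.resize(a[150:240,275:375],None,fx=6,fy=6,interpolation=cv2.INTER_CUBIC))
a=imaging.snapshot("wrist")[:,:,::-1];cv2.imwrite("pics/w11d.png",cv2.resize(a[60:200,265:377],None,fx=4,fy=4,interpolation=cv2.INTER_CUBIC))
```

```text
10.1 [0.55662027 0.00477385 0.08850301] [ 0.11734424 -3.25055251  8.29850576]
```

View pics/side11c.png

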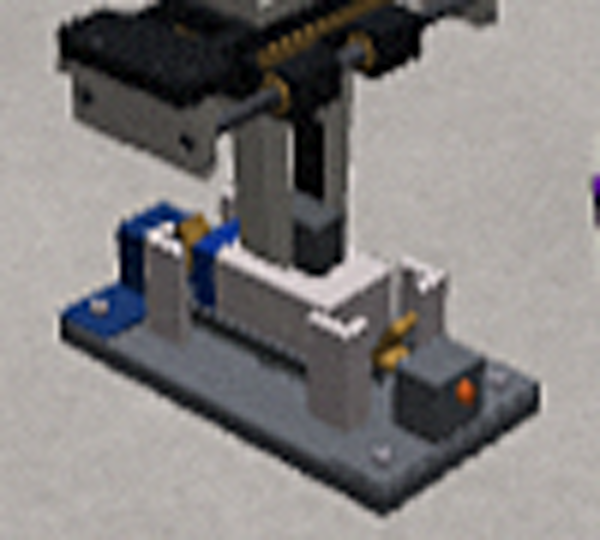

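View pics/w11d.png

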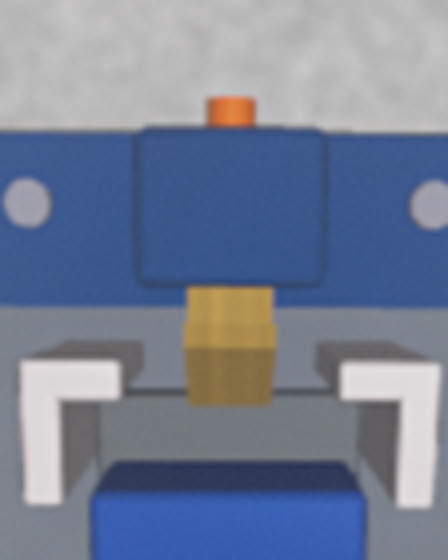

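The blue bolt's tip now overlaps the foot's edge (crop (230,400)) and the grey pin is shrinking. I go slightly deeper, towards the stop, and hold while watching the force.

drive_tool(moves=[[[0.003,0,0,0,0,0,-1],[0.003,0,0,0,0,0,-1],[0.003,0,0,0,0,0,-1],[0.003,0,0,0,0,0,-1],[0.003,0,0,0,0,0,-1],[0.003,0,0,0,0,0,-1]]])

```text
time: 10.95
tool_pos: [0.5566, 0.0048, 0.088]
tcp_rot: [0.425, 0.566, 0.423, -0.565]
wrist_force: [-0.9, -2.6, 8.8]
finger_gap: 0.0177
```

Run:
```python
from h import *
o=status.get_obs();print(o["time"],o["tool_pos"],o["wrist_force"])
a=imaging.snapshot("side")[:,:,::-1];cv2.imwrite("pics/side12c.png",cv2.resize(a[150:240,275:375],None,fx=6,fy=6,interpolation=cv2.INTER_CUBIC))
a=imaging.snapshot("wrist")[:,:,::-1];cv2.imwrite("pics/w12d.png",cv2.resize(a[60:200,265:377],None,fx=4,fy=4,interpolation=cv2.INTER_CUBIC))
```

```text
10.95 [0.55662722 0.00477955 0.0880097 ] [-0.87080587 -2.57209673  8.78080379]
```

View pics/side12c.png

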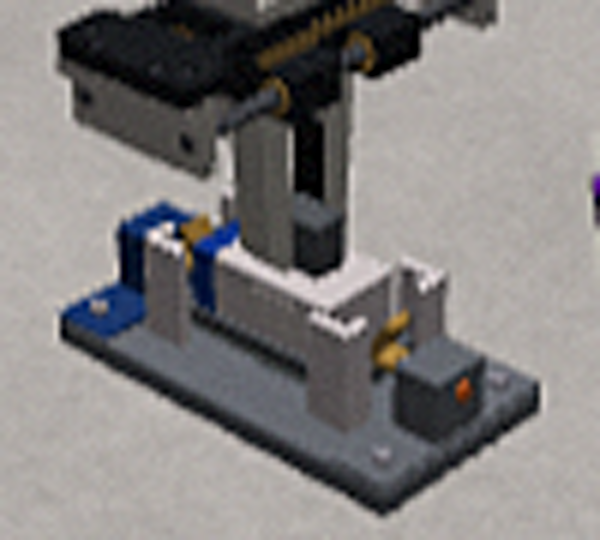

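View pics/w12d.png

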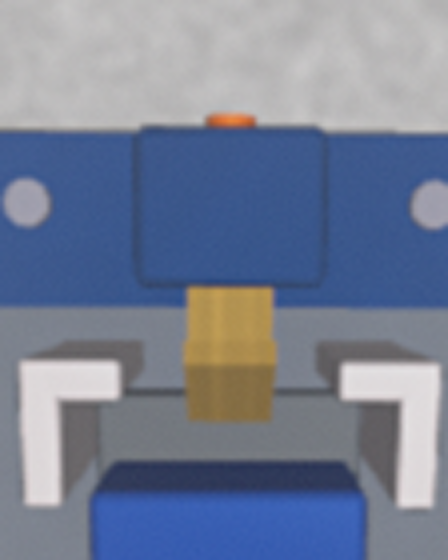

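Both bolts are creeping home: the blue pin is nearly in (crop (231,120)) and the grey one is half in. I keep holding with ample margin.

drive_tool(moves=[[[0,0,0,0,0,0,-1],[0,0,0,0,0,0,-1],[0,0,0,0,0,0,-1],[0,0,0,0,0,0,-1],[0,0,0,0,0,0,-1],[0,0,0,0,0,0,-1],[0,0,0,0,0,0,-1],[0,0,0,0,0,0,-1],[0,0,0,0,0,0,-1],[0,0,0,0,0,0,-1],[0,0,0,0,0,0,-1],[0,0,0,0,0,0,-1]]])

```text
time: 12.55
tool_pos: [0.5566, 0.0048, 0.088]
tcp_rot: [0.425, 0.566, 0.423, -0.565]
wrist_force: [-0.9, -1.7, 9.1]
finger_gap: 0.0179
```

drive_tool(moves=[[[0,0,0,0,0,0,-1],[0,0,0,0,0,0,-1],[0,0,0,0,0,0,-1],[0,0,0,0,0,0,-1],[0,0,0,0,0,0,-1],[0,0,0,0,0,0,-1],[0,0,0,0,0,0,-1],[0,0,0,0,0,0,-1],[0,0,0,0,0,0,-1],[0,0,0,0,0,0,-1],[0,0,0,0,0,0,-1],[0,0,0,0,0,0,-1]]])

```text
time: 14.05
tool_pos: [0.5566, 0.0048, 0.088]
tcp_rot: [0.425, 0.566, 0.423, -0.565]
wrist_force: [-0.8, -2.1, 10.0]
finger_gap: 0.0176
```

Run:
```python
from h import *
o=status.get_obs();print(o["time"],o["tool_pos"],o["wrist_force"])
a=imaging.snapshot("side")[:,:,::-1];cv2.imwrite("pics/side13c.png",cv2.resize(a[150:240,275:375],None,fx=6,fy=6,interpolation=cv2.INTER_CUBIC))
a=imaging.snapshot("wrist")[:,:,::-1];cv2.imwrite("pics/w13d.png",cv2.resize(a[60:200,265:377],None,fx=4,fy=4,interpolation=cv2.INTER_CUBIC))
```

```text
14.05 [0.55661822 0.00475722 0.08801976] [-0.76668024 -2.07262094  9.97211949]
```

View pics/side13c.png

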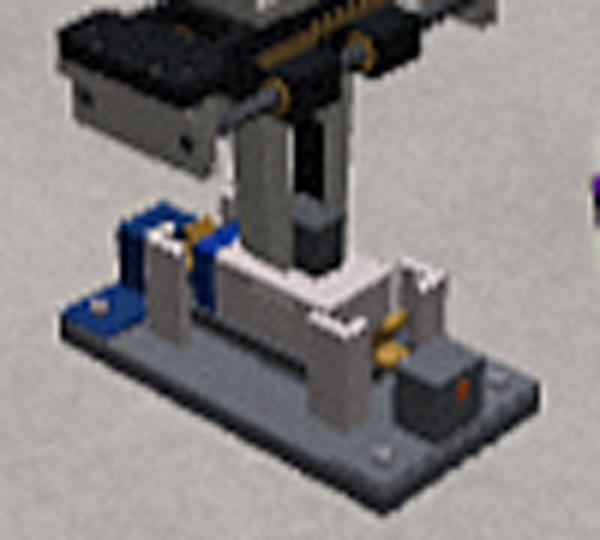

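View pics/w13d.png

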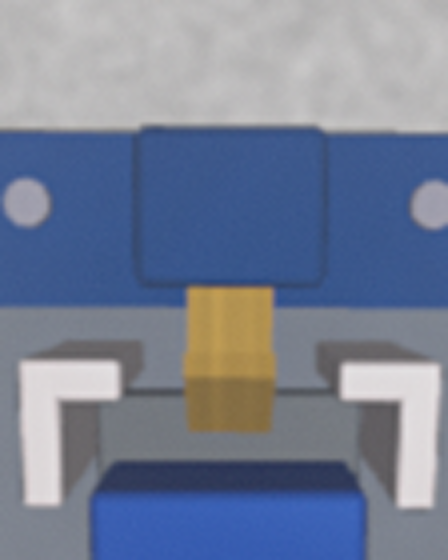

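Both pins are back to their starting look: the blue one is invisible, the grey one flush at (463,388). The blue bolt lies well over the foot. Releasing, then lifting clear.

drive_tool(moves=[[[0,0,0,0,0,0,-0.5],[0,0,0,0,0,0,-0.2],[0,0,0,0,0,0,0],[0,0,0,0,0,0,0],[0,0,0,0,0,0,0],[-0.05,0,0,0,0,0,0],[-0.15,0,0,0,0,0,0],[-0.35,0,0,0,0,0,0],[-0.6,0,0,0,0,0,0],[-0.6,0,0,0,0,0,0],[-0.6,0,0,0,0,0,0]]])

```text
time: 15.52
tool_pos: [0.5558, 0.005, 0.2075]
tcp_rot: [0.424, 0.566, 0.424, -0.566]
wrist_force: [-0.1, -0.5, 0.1]
finger_gap: 0.0462
```

Run:
```python
from h import *
o=status.get_obs();print(o["time"],o["tool_pos"],o["wrist_force"],o["finger_gap"])
a=imaging.snapshot("side")[:,:,::-1];cv2.imwrite("pics/side14.png",a);cv2.imwrite("pics/side14c.png",cv2.resize(a[150:240,275:375],None,fx=6,fy=6,interpolation=cv2.INTER_CUBIC))
a=imaging.snapshot("wrist")[:,:,::-1];cv2.imwrite("pics/w14.png",a);cv2.imwrite("pics/w14d.png",cv2.resize(a[90:280,255:385],None,fx=4,fy=3.1*4/3.1,interpolation=cv2.INTER_CUBIC)[:600])
a=imaging.snapshot("top")[:,:,::-1];cv2.imwrite("pics/top14.png",a)
```

```text
15.525 [0.55580753 0.00497884 0.20745326] [-0.09422154 -0.45952766  0.07375134] 0.046178781541148774
```

View pics/side14c.png

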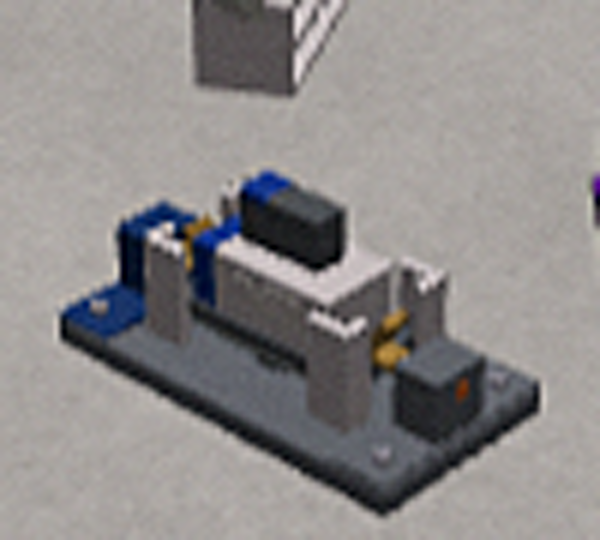

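View pics/w14d.png

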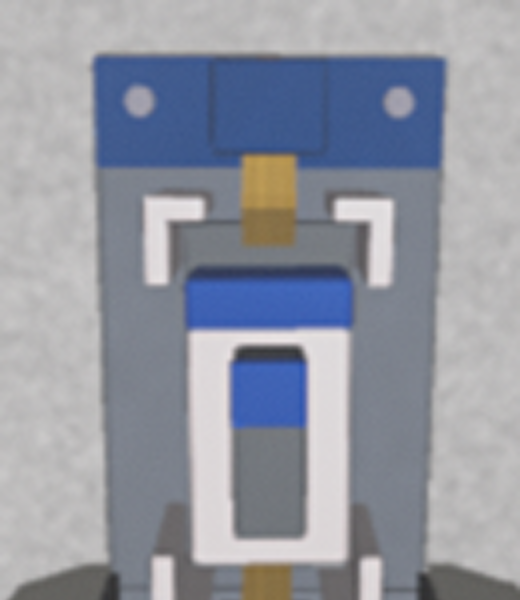

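View pics/top14.png

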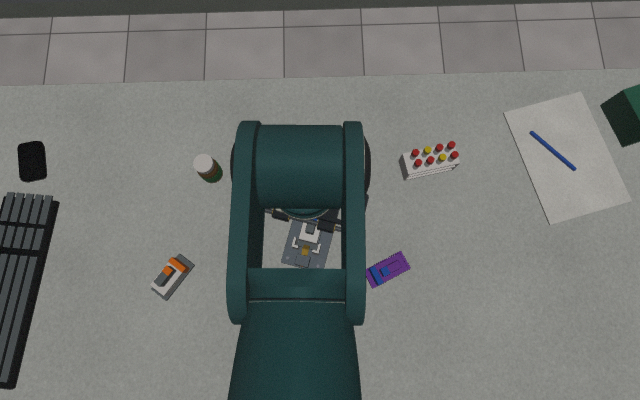

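The cassette stays down, level, between the posts, with both bolts over the foot and the blue ends matching. The bystanders are where they were and the arm is clear (TCP at 0.207 m, about 0 N). Handing in.

Run:
```python
from h import *
ci=imaging.camera_info("wrist")
P=d([(232,360),(307,360),(305,538),(234,538)],4,(255,90))
for z0 in(.0255,.052): q,r=fit([(ci,mr,P)],[.557,.005,-.285],z0); print(z0,q,abs(r).max())
print(workorder.hand_in())
```

```text
0.0255 [ 0.55712506  0.00436383 -0.28428472] 0.5255581401347627
0.052 [ 0.56291368  0.00272413 -0.2841169 ] 4.206510702783675
the job is handed in; nothing more can be done
None
```

I loaded the blue-banded cassette, pressed it down until it latched, let go and handed the job in at about 15.7 s of the 48 s. No verdict was reported.

**What I did:** I gripped the white, blue-ended cassette by its rib and carried it to the station. I lined it up with the wrist camera, set it on the stage and pressed at about 15 mm/s. During the press I made a sideways correction of about 0.8 mm to remove a 6 N side load. I then held it down for about 4 s, released it and lifted clear.

**Last checks:**
- **Bolts:** both lie over the foot, and both pins look as they did before loading.
- **Cassette:** it stays down after release with its blue end at the station's blue end. A wrist-camera fit at the latched height (0.5 px worst error, against 4.2 px for the raised height) puts it within about 1 mm of the station's middle.
- **Surroundings:** by eye in the top picture, the orange cassette, rack and bottle have not moved. The wrist force was about 0 N.

**Disagreements:**
- Before insertion, two wrist-camera estimates of the station's position differed by 1–2 mm. I settled this with a closer look just above the posts.
- The force while holding (8–10 N plus the cassette's weight) was too noisy to confirm the stage depth. I relied on TCP travel (about 29 mm) and on seeing the bolts move home.

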